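# Stand the paint pots in their drip trays

### The arm

A 7-joint arm with a two-finger parallel gripper is mounted at the origin on the work surface. World frame = base frame: x ahead of the robot, y to its left, z up, the work surface at z = 0. Lengths are in m, angles in rad, forces in N, time in s.
With the tool pointing down it reaches from about 0.4 to 0.85 m from the base axis. Payload 10.4 kg.
Tool frame: the origin (TCP) lies at the very end of the fingers, on their centre line; the grasp point (between the pads) lies 19 mm behind it (r.pinch_z is the distance from the TCP to the grasp point, in m); z points along the fingers, y is the line along which they close (so a half turn about z gives the same grasp; the last joint's range is limited). The gripper opens to 87 mm and grips with 3 to 60 N. Pads are 19 mm wide; open, the fingers measure 117 mm over their backs; the gripper's body (75 mm by 190 mm) begins 51 mm behind the grasp point.
Start: joints at [1.182, 0.332, -0.065, 1.46, 0.022, 1.35, -0.088], TCP at [0.224, -0.584, 0.223] pointing down, gripper open.
Joint ranges: [-2.6, 2.6], [-0.5, 2.12], [-1.47, 1.34], [0.16, 2.42], [-1.27, 4.41], [0.06, 2.06], [-2.6, 2.6]. Speed limits (rad/s): [2.22, 2.22, 2.79, 2.79, 3.14, 3.14, 3.14].

### API

Orientations are given as a unit quaternion [x, y, z, w].
In Python, from bench import sensors, vision, r gives the robot as it stands.
- The arm moves only by the shell command python3 -m crank 'ROWS' [OPENING] [FORCE]. ROWS is JSON, a list of rows, each a list of 2 entries, a list of its own where there are three numbers: the shift along the tool's x, y, z normalised to -1 to 1, where 1 is 3 cm, then the turn about the tool's z normalised to -1 to 1, where 1 is 8 degrees. A call has 1 to 12 rows; each row shifts and turns the commanded pose from where the row before left it, along the tool's axes as they then stand; what a row does not reach is not made up. A row lasts 1/8 s, in which the tool goes at most 62.5 mm and 10.7 degrees, less where a joint would pass 70% of its speed; a pose out of reach is approached as far as the arm can. A call with a number of a shift or a turn outside -1 to 1 is refused whole. A call with a gripper value outside its range is refused whole. OPENING is the opening, from 0 (shut) to 1 (fully open), set as the call begins (- or left out, the last holds). The fingers move at their own pace and stop on an object; FORCE is the grip in N (left out, the last holds). Time passes only in rows, so rows that do not move let the fingers close. It gives the time, the measured TCP pose, the force, the opening and the grip force at its end, in the units of the state.
- sensors.read_state(): the state, without advancing time (a new reading comes with each control period).
- vision.camera(name): name is "scene" or "top" or "wrist"; returns the picture (420x560x3 uint8, red, green, blue); there is no depth.
- vision.camera_model(name): a dict with "vertical_fov" (degrees; the focal length in pixels is half the picture's height over the tangent of half this angle, whatever the lens; pixels are square), "cx", "cy" (the principal point, pixels), "dist" ([k1, k2, p1, p2, k3] as OpenCV has them; the pictures are not rectified), "camera_from_world" (4x4, takes a point from world to camera coordinates); the wrist camera has in their place "hand_eye" (4x4, takes a point from camera to tool coordinates, whose origin is the TCP and whose axes are the flange's). Camera axes: x right, y down, z forward; pixel columns grow to the right and rows downward; lengths in m; the calibration is good to about 2 mm. A picture is of the moment at which its call begins: read the wrist's pose just before it. camera_model takes no time and is no camera call.
- r.close_job(): hands the job in; it is judged then, once.
The state is a dict: "time": time; "joint_positions": joint angles; "joint_vel": joint speeds; "joint_torque": joint torques, N m; "ee_pos": TCP position; "eef_rot": TCP orientation; "ft_force": force on the tool from outside, world axes, zero at the start; "torque": the same for the moment, N m; "width": finger opening in m; "grip_force": force on a finger pad.
Only numpy, scipy, OpenCV 4.12 (cv2) and the standard library are available. Lean on these libraries where they do the work, as an engineer would, in place of code of your own. Each camera call takes 0.05 s, during which the arm holds its last target. There are 200 camera calls.

### The job

Stand each of the four black-lidded paint pots upright in the empty drip tray that matches it in shape and size: round pots in the round trays, square pots in the square trays (turned squarely with the tray), large in large and small in small, each flat on the tray's floor within the rim. Set them down rather than dropping them, tip none over, and leave the ink bottle and the tape roll standing where they are.

Things in the scene. Friction and masses are not known exactly. Their poses are not given: they have to be found in the camera images.
- round_large_c (a point): large round paint pot, loose, upright: white plastic with a flat black lid, 60 mm diameter, 80 mm tall, straight-sided, the lid (top 12 mm) 1 mm narrower all round; this point is its centre, 40 mm above its underside; z is up, 0.2 to 0.45 kg
- round_small_c (a point): small round paint pot, loose, upright: white plastic with a flat black lid, 38 mm diameter, 60 mm tall, straight-sided, the lid (top 12 mm) 1 mm narrower all round; this point is its centre, 30 mm above its underside; z is up, 0.08 to 0.17 kg
- square_large_c (a point): large square paint pot, loose, upright: white plastic with a flat black lid, 56 x 56 mm, 80 mm tall, straight-sided, the lid (top 12 mm) 1 mm narrower all round; this point is its centre, 40 mm above its underside; z is up; x and y are square to its side faces, 0.2 to 0.45 kg
- square_small_c (a point): small square paint pot, loose, upright: white plastic with a flat black lid, 36 x 36 mm, 60 mm tall, straight-sided, the lid (top 12 mm) 1 mm narrower all round; this point is its centre, 30 mm above its underside; z is up; x and y are square to its side faces, 0.08 to 0.17 kg
- tray_round_large: large round drip tray, grey plastic, fixed to the table, empty: 84 mm across inside its rim, 92 mm outside; floor 3 mm thick, rim 10 mm high; origin at the centre of its underside on the table
- tray_round_small: small round drip tray, grey plastic, fixed to the table, empty: 60 mm across inside its rim, 68 mm outside; floor 3 mm thick, rim 10 mm high; origin at the centre of its underside on the table
- tray_square_large: large square drip tray, grey plastic, fixed to the table, empty: 78 mm square inside its rim, 86 mm outside; floor 3 mm thick, rim 10 mm high; origin at the centre of its underside on the table; x and y are square to its sides
- tray_square_small: small square drip tray, grey plastic, fixed to the table, empty: 56 mm square inside its rim, 64 mm outside; floor 3 mm thick, rim 10 mm high; origin at the centre of its underside on the table; x and y are square to its sides
- ink_bottle_c (a point): bystander: slim amber glass ink bottle with a white cap, 28 mm diameter, 72 mm tall, loose and upright; this point is its centre, 36 mm up
- tape_roll_c (a point): bystander: small brown tape roll lying flat, 48 mm diameter with a 32 mm hole, 22 mm tall, loose; this point is its centre, 11 mm up
Mind the look-alikes: they are no part of the job. Leave any orange or red look-alike of the part that bears round_large_c alone. What is shaped like the part that bears square_small_c but yellow is not meant.

How it is judged:
By the outcome, as a careful person would: the job done as asked, in the order asked, and still so for the second after the job is handed in, with the robot touching nothing.
It also fails if it takes over 104 s, if anything falls off the work surface, if the arm or the gripper's body presses on something with over 40 N, if the wrist force passes 120 N, or if a joint passes its speed limit or range.

## Working session

There is one attempt and no reset: what is moved stays moved. The work goes in short steps, Python scripts to look and compute and a shell command to move; the robot and the scene stay as the last step left them, time stands still between calls to the robot, and variables do not carry over. Pictures are saved under pics/ and viewed, at most 14 in all, crops included, and the job is handed in when it is done.

```bash
mkdir -p pics; ls; python3 - <<'E'
from bench import sensors, vision, r
import cv2
for n in("top","scene"):
    cv2.imwrite(f"pics/{n}0.png",vision.camera(n)[:,:,::-1])
    print(vision.camera_model(n))
print(vision.camera_model("wrist"),sensors.read_state(),r.pinch_z)
E
```

```text
pics
{'vertical_fov': 57.01092834134649, 'cx': 280.57674684215203, 'cy': 210.66029678586796, 'dist': array([-0.09955299,  0.        ,  0.        ,  0.        ,  0.        ]), 'camera_from_world': array([[ 0.01616436, -0.99985585, -0.00519535, -0.00522024],
       [-0.99752871, -0.01577098, -0.06846713,  0.50286294],
       [ 0.06837533,  0.00628924, -0.99763984,  0.9393591 ],
       [ 0.        ,  0.        ,  0.        ,  1.        ]])}
{'vertical_fov': 52.92350099798496, 'cx': 283.611957431025, 'cy': 205.50092929222436, 'dist': array([-0.02414668,  0.        ,  0.        ,  0.        ,  0.        ]), 'camera_from_world': array([[-0.81538703,  0.57865179,  0.01749546,  0.41109856],
       [ 0.39188852,  0.57395572, -0.71902589, -0.14707485],
       [-0.42610724, -0.57942811, -0.69476304,  1.15963739],
       [ 0.        ,  0.        ,  0.        ,  1.        ]])}
{'vertical_fov': 68.3765883368316, 'cx': 277.2488993036935, 'cy': 213.10463418698535, 'dist': array([-0.0490007,  0.       ,  0.       ,  0.       ,  0.       ]), 'hand_eye': array([[-3.76967127e-04, -9.66613158e-01, -2.562
[... 352 characters left out ...]
278163, -0.06468566,  1.46086343,  0.02161411,
        1.34988405, -0.08853223]), 'joint_vel': array([ 6.82458152e-04, -1.07306437e-04, -4.46688620e-04, -1.25551771e-03,
        3.40034113e-04,  4.21300422e-04,  8.51754044e-05]), 'joint_torque': array([ 2.63350514e-03, -6.24545431e+01,  2.54825363e-02, -3.90715492e+01,
       -6.13925094e-02,  3.66374175e-02,  1.34416885e-05]), 'ee_pos': array([ 0.22343807, -0.5833281 ,  0.22184744]), 'eef_rot': array([ 9.83319789e-01,  1.81884051e-01, -1.49378054e-04, -6.02098992e-04]), 'ft_force': array([-0.88531273,  0.65951109,  0.3155487 ]), 'torque': array([-0.00505424, -0.01190422,  0.02343382]), 'grip_force': 0.0, 'width': 0.08720220418173283} 0.0187
```

View pics/top0.png

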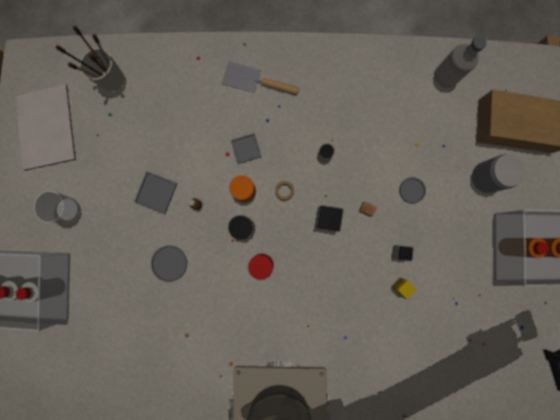

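View pics/scene0.png

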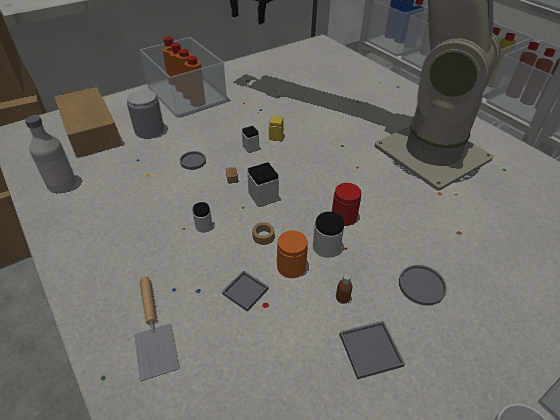

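The black-lidded pots in the top view are large round (241,228), small round (327,151), large square (330,218) and small square (404,253). The trays are large round (169,263), small round (412,190), large square (156,193) and small square (246,149). The look-alikes to leave are orange (242,188), red (261,266) and yellow (404,289). The ink bottle is at (196,203) and the tape at (285,190). The black lids and white sides identify the pots that are meant. I'll confirm this in a crop.

```bash
cat > h.py <<'E'
from bench import sensors, vision, r
import numpy as np, cv2
from scipy.spatial.transform import Rotation as R
def cam(n):
    s=sensors.read_state(); m=vision.camera_model(n)
    if n=="wrist":
        T=np.eye(4);T[:3,:3]=R.from_quat(s["eef_rot"]).as_matrix();T[:3,3]=s["ee_pos"];W=T@m["hand_eye"]
    else: W=np.linalg.inv(m["camera_from_world"])
    f=210/np.tan(np.radians(m["vertical_fov"]/2))
    return W,np.array([[f,0,m["cx"]],[0,f,m["cy"]],[0,0,1]]),m["dist"]
def plane(C,px,z):
    W,K,d=C
    u=cv2.undistortPoints(np.array(px,float).reshape(-1,1,2),K,d)[:,0]
    v=np.c_[u,np.ones(len(u))]@W[:3,:3].T
    return (W[:3,3]+v*((z-W[2,3])/v[:,2])[:,None])[:,:2]
def pixel(C,p):
    W,K,d=C;M=np.linalg.inv(W)
    return cv2.projectPoints(np.array(p,float).reshape(-1,3),cv2.Rodrigues(M[:3,:3])[0],M[:3,3],K,d)[0][:,0]
def blobs(C,mask,z,amin=80):
    "metric fit on plane z of each blob: pixel centre, centre, sides mm, angle deg, circle diam"
    out=[]
    for c in cv2.findContours(mask.astype(np.uint8),cv2.RETR_EXTERNAL,cv2.CHAIN_APPROX_NONE)[0]:
        if cv2.contourArea(c)<amin: continue
        P=(plane(C,c,z)*1000).astype(np.float32)
        (x,y),(w,h),a=cv2.minAreaRect(P); e=cv2.fitEllipse(P)
        out.append((c[:,0].mean(0).round(),np.round([x,y,w,h,a],1),np.round([*e[0],*e[1]],1)))
    return out
E
python3 - <<'E'
from h import *
C=cam("top"); I=vision.camera("top"); cv2.imwrite("pics/crop1.png",cv2.resize(I[120:310,120:440,::-1],None,fx=2.5,fy=2.5))
h=cv2.cvtColor(I,cv2.COLOR_RGB2HSV)
for n,p in dict(lid=(330,218),lidr=(241,228),trayR=(169,263),trayS=(412,190),sq=(156,193),sqs=(246,149),tab=(300,240)).items(): print(n,I[p[1],p[0]],h[p[1],p[0]])
roi=np.zeros(h.shape[:2],bool);roi[120:310,120:440]=1
V=h[...,2]
print("dark")
for b in blobs(C,roi&(V<40),.07):print(*b)
print("mid")
for b in blobs(C,roi&(V<88)&(V>=45)&(h[...,1]<60),.010,150):print(*b)
E
```

```text
lid [27 27 26] [30  9 27]
lidr [24 26 25] [75 20 26]
trayR [75 74 75] [150   3  75]
trayS [75 75 76] [120   3  76]
sq [75 74 75] [150   3  75]
sqs [78 78 78] [ 0  0 78]
tab [115 110 101] [ 19  31 115]
dark
[405. 253.] [ 4.044e+02 -2.895e+02  2.810e+01  3.110e+01  1.000e-01] [ 403.8 -289.7   31.2   34.6]
[240. 227.] [459.6  95.4  51.4  51.1  46.1] [458.5  95.5  50.6  52.4]
[329. 218.] [ 483.2 -111.4   52.    51.1   82.4] [ 483.1 -111.2   56.1   59. ]
[326. 151.] [ 6.427e+02 -1.029e+02  2.910e+01  2.850e+01  4.000e-01] [ 642.4 -103.    27.8   30.9]
mid
[169. 263.] [367.4 280.7  87.4  90.8  27.6] [367.1 280.5  87.7  90.5]
[402. 253.] [ 4.022e+02 -3.022e+02  3.990e+01  5.600e+01  2.000e-01] [ 402.1 -301.4   42.4   60.6]
[241. 228.] [458.  100.1  68.9  63.3  46.1] [458.1 100.4  63.   69. ]
[328. 220.] [ 483.  -116.4   66.    69.4   81.2] [ 483.5 -116.    70.8   78.4]
[412. 190.] [ 561.1 -328.6   63.2   67.7   26.8] [ 560.7 -328.4   63.4   67.9]
[155. 192.] [544.8 320.7  88.3  85.3  69.9] [544.8 320.8  96.9 100.8]
[325. 154.] [ 649.9 -107.    37.3   55.3   64.1] [ 649.6 -107.4   37.6   55.6]
[246. 148.] [660.2  93.4  65.6  62.7  18. ] [660.2  93.5  69.9  73.6]
```

View pics/crop1.png

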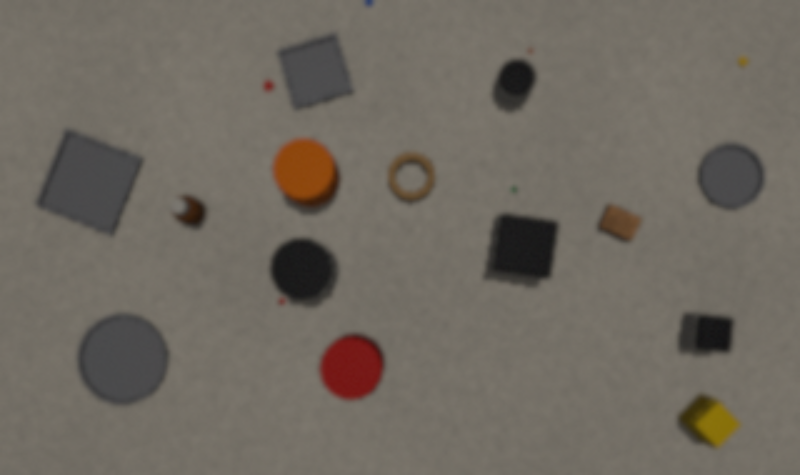

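The crop confirms the pots, trays and look-alikes. Next I'll plan the approach to the small square pot.

```bash
cat >> h.py <<'E'
def plan(x,y,z,head,zt=None):
    "mm, deg: turn (units of 8deg), then tool-frame shift (units 30mm) before / after the turn"
    s=sensors.read_state(); M=R.from_quat(s["eef_rot"]).as_matrix(); h0=np.degrees(np.arctan2(M[1,0],M[0,0]))
    d=np.array([x,y,z])-1000*s["ee_pos"]; t=(head-h0+180)%360-180
    M2=M@R.from_euler("z",-t,degrees=True).as_matrix()
    print("t",round(s["time"],2),"pos",np.round(1000*s["ee_pos"],1),"head",round(h0,1),"tilt",np.round(M[:2,2],3),"j7",np.round(s["joint_positions"][6],2))
    print("turn",round(-t/8,2),"shift pre-turn",np.round(d@M/30,2),"post-turn",np.round(d@M2/30,2))
E
python3 - <<'E'
from h import *
C=cam("top"); I=vision.camera("top"); h=cv2.cvtColor(I,cv2.COLOR_RGB2HSV);V=h[...,2]
roi=np.zeros(V.shape,bool);roi[120:310,120:440]=1
for z in(.08,.06):
  for b in blobs(C,roi&(V<50)&(h[...,1]<70),z):print(z,*b)
S=roi&(h[...,1]>150)&(V>60)
for b in blobs(C,S,.07,60):print("col",*b)
plan(404,-291,200,0)
E
```

```text
0.08 [402. 253.] [ 403.6 -281.6   30.    45.     0.6] [ 404.6 -282.3   30.4   46.7]
0.08 [241. 228.] [458.2  94.3  53.1  53.3   1. ] [458.1  94.2  52.6  54.9]
0.08 [329. 218.] [ 482.2 -109.4   54.7   53.4   82.5] [ 482.2 -109.4   58.2   61.5]
0.08 [326. 152.] [ 6.381e+02 -1.006e+02  3.350e+01  3.050e+01  2.000e-01] [ 638.5 -101.    29.2   35.3]
0.06 [402. 253.] [ 402.9 -287.8   30.7   46.     0.6] [ 403.9 -288.6   31.1   47.7]
0.06 [241. 228.] [458.7  96.5  54.3  54.5   1. ] [458.6  96.4  53.7  56.1]
0.06 [329. 218.] [ 483.3 -111.8   55.9   54.6   82.5] [ 483.2 -111.8   59.5   62.8]
0.06 [326. 152.] [ 6.426e+02 -1.028e+02  3.430e+01  3.120e+01  2.000e-01] [ 643.  -103.2   29.9   36.1]
col [404. 288.] [ 322.8 -288.7   43.1   33.2   46. ] [ 322.  -290.    36.4   43.5]
col [260. 266.] [368.7  47.   53.2  53.4   1.1] [368.7  47.3  52.8  56. ]
col [242. 188.] [550.8  95.   59.5  54.7  27.6] [550.8  94.6  54.6  60. ]
t 0.2 pos [ 223.5 -583.4  222.1] head 21.0 tilt [-0.     0.001] j7 -0.09
turn 2.62 shift pre-turn [ 9.11 -6.95  0.74] post-turn [ 6.02 -9.75  0.74]
```

```bash
python3 -m crank '[[[0,0,0],0.87],[[0,0,0],0.87],[[0,0,0],0.88]]' 1 20 && python3 -m crank '[[[0.6,-0.97,0],0],[[0.6,-0.97,0],0],[[0.6,-0.97,0],0],[[0.6,-0.97,0],0],[[0.6,-0.97,0],0],[[0.6,-0.97,0],0],[[0.6,-0.97,0],0],[[0.6,-0.97,0],0],[[0.6,-0.97,0.3],0],[[0.6,-0.97,0.4],0],[[0,0,0],0],[[0,0,0],0]]'
cat > look.py <<'E'
import sys
from h import *
name,z,x,y,head,tz=sys.argv[1],*map(float,sys.argv[2:7]); mode=sys.argv[7]
C=cam("wrist"); I=vision.camera("wrist"); cv2.imwrite(f"pics/{name}.png",I[:,:,::-1])
h=cv2.cvtColor(I,cv2.COLOR_RGB2HSV);V=h[...,2]
m=(V<45) if mode=="lid" else ((V<92)&(V>45)&(h[...,1]<60))
m=cv2.morphologyEx(m.astype(np.uint8),cv2.MORPH_OPEN,np.ones((5,5)))
print("expected px",pixel(C,[x/1000,y/1000,z]))
for b in blobs(C,m,z,1500):print(*b)
plan(x,y,tz,head)
E
python3 look.py w1 .06 404 -293 0 200 lid
```

```text
time: 0.57
ee_pos: [0.2235, -0.5835, 0.2223]
eef_rot: [1.0, -0.002, -0.0, -0.0]
ft_force: [0.1, 0.7, 0.4]
width: 0.0871
grip_force: 0.0
time: 2.08
ee_pos: [0.4033, -0.2932, 0.2016]
eef_rot: [1.0, -0.0, -0.0, 0.0]
ft_force: [-0.9, -1.0, 0.5]
width: 0.0867
grip_force: 0.0
expected px [[277.80163507 200.93540538]]
[472. 288.] [ 310.6 -508.3   96.9  228.1    2.7] [ 308.5 -523.5  100.   240.7]
[242. 342.] [ 232.1 -296.2  755.9  257.7   89.9] [ 212.6 -208.8  230.3  869.7]
t 2.12 pos [ 403.1 -293.6  201.8] head -0.1 tilt [ 0. -0.] j7 -1.05
turn -0.01 shift pre-turn [ 0.03 -0.02  0.06] post-turn [ 0.03 -0.02  0.06]
```

View pics/w1.png

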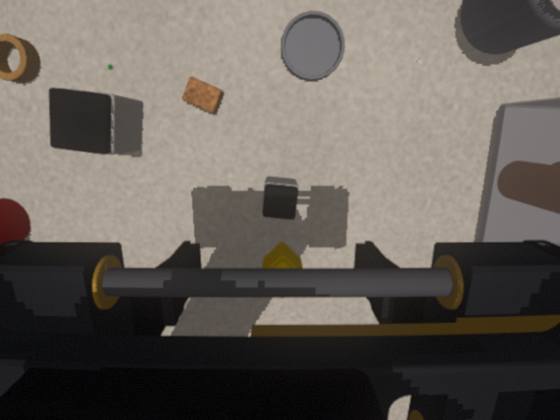

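The lid is at (280,201) against the predicted (278,201), so the position is good. I'll measure its angle.

```bash
cat > ang.py <<'E'
import sys
from h import *
# saved pic, pixel seed, threshold, z : blob containing/nearest seed (arm not moved since)
n,u,v,t,z=sys.argv[1],*map(float,sys.argv[2:6])
C=cam("wrist"); I=cv2.imread(f"pics/{n}.png");m=(I.max(2)<t)
m[238:]=0
for b in sorted(blobs(C,cv2.morphologyEx(m.astype(np.uint8),cv2.MORPH_OPEN,np.ones((3,3))),z,300),key=lambda b:np.hypot(*(b[0]-[u,v])))[:1]:print(*b)
print(I[int(v),int(u)])
E
for t in 50 60 70; do python3 ang.py w1 280 201 $t .06; done
python3 -c "
from h import *
plan(404,-292.5,21,0)"
```

```text
[281. 202.] [ 402.7 -294.8   31.9   32.4   86.1] [ 400.7 -295.7   31.5   36.4]
[35 38 40]
[280. 202.] [ 402.9 -295.2   32.9   33.1   83.8] [ 402.9 -295.2   36.9   37.2]
[35 38 40]
[280. 202.] [ 402.8 -295.3   33.9   33.7   83.7] [ 402.8 -295.2   37.7   37.9]
[35 38 40]
t 2.12 pos [ 403.1 -293.6  201.8] head -0.1 tilt [ 0. -0.] j7 -1.05
turn -0.01 shift pre-turn [ 0.03 -0.04  6.03] post-turn [ 0.03 -0.04  6.03]
```

```bash
python3 -m crank '[[[0,0.05,1],0.75],[[0,0,1],0],[[0,0,1],0],[[0,0,1],0],[[0,0,1],0],[[0,0,0.6],0],[[0,0,0.4],0],[[0,0,0],0]]' 1 && python3 -m crank '[[[0,0,0],0],[[0,0,0],0],[[0,0,0],0],[[0,0,0],0],[[0,0,0],0],[[0,0,0],0]]' 0 20 && python3 -m crank '[[[0,0,-0.5],0],[[0,0,-1],0],[[0,0,-1],0],[[0,0,-1],0],[[0,0,-1],0],[[0,0,0],0]]' 
python3 -c "
from h import *
plan(660,93.5,160,18)"
```

```text
time: 3.12
ee_pos: [0.4031, -0.2945, 0.0212]
eef_rot: [0.999, -0.053, -0.0, -0.0]
ft_force: [1.3, 0.3, 0.4]
width: 0.0868
grip_force: 0.0
time: 3.88
ee_pos: [0.4036, -0.2943, 0.0216]
eef_rot: [0.999, -0.052, 0.0, 0.0]
ft_force: [0.1, -0.1, -0.3]
width: 0.0359
grip_force: 20.0
time: 4.62
ee_pos: [0.4048, -0.2949, 0.1596]
eef_rot: [0.999, -0.052, 0.002, 0.001]
ft_force: [1.1, 0.4, -2.1]
width: 0.036
grip_force: 20.0
t 4.62 pos [ 404.8 -294.9  159.6] head -6.0 tilt [ 0.004 -0.003] j7 -1.17
turn -3.0 shift pre-turn [  7.11 -13.76  -0.02] post-turn [12.09 -9.68 -0.02]
```

```bash
python3 -m crank '[[[0,0,0],-1],[[0,0,0],-1],[[0,0,0],-1]]' && python3 -m crank '[[[0.95,-0.75,0],0],[[0.95,-0.75,0],0],[[0.95,-0.75,0],0],[[0.95,-0.75,0],0],[[0.95,-0.75,0],0],[[0.95,-0.75,0],0],[[0.95,-0.75,0],0],[[0.95,-0.75,0],0],[[0.95,-0.75,0],0],[[0.95,-0.75,0],0],[[0.95,-0.75,0],0],[[0.95,-0.75,0],0]]' && python3 -m crank '[[[0.65,-0.65,0],0],[[0,0,0],0],[[0,0,0],0],[[0,0,0],0]]'
python3 look.py w2 .01 660 93.5 18 24 tray
```

```text
time: 5.0
ee_pos: [0.4031, -0.2937, 0.1559]
eef_rot: [0.987, 0.159, -0.0, -0.0]
ft_force: [-0.8, -0.4, -2.1]
width: 0.036
grip_force: 20.0
time: 6.5
ee_pos: [0.6454, 0.0691, 0.1556]
eef_rot: [0.988, 0.156, -0.001, 0.0]
ft_force: [1.2, 0.2, -1.1]
width: 0.0358
grip_force: 20.0
time: 7.0
ee_pos: [0.6577, 0.0913, 0.1564]
eef_rot: [0.988, 0.156, -0.0, 0.0]
ft_force: [0.7, -0.2, -1.0]
width: 0.0356
grip_force: 20.0
expected px [[276.94373863 198.1567737 ]]
[277. 279.] [570.1  63.9  33.  180.3  17.4] [579.6  39.2  30.6 226.7]
[460. 280.] [ 630.7 -134.9   43.7  208.8   16.6] [ 638.5 -147.6   37.6  198.1]
[ 76. 280.] [500.4 280.7  35.9 115.9  17.5] [497.6 289.5  33.6 114.6]
[276. 217.] [640.5  88.9  62.2  71.1  20.1] [639.5  87.2  68.9  78.8]
t 7.05 pos [657.8  91.5 156.5] head 17.9 tilt [-0.    -0.001] j7 -1.63
turn -0.01 shift pre-turn [ 0.09 -0.04  4.42] post-turn [ 0.09 -0.04  4.42]
```

View pics/w2.png

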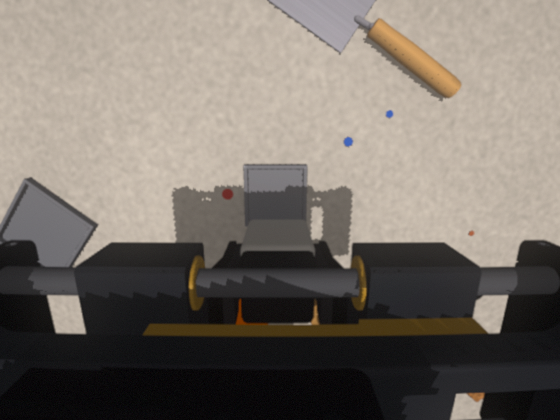

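The tray's far rim corners show at (244,165) and (307,165), below the held pot. I'll compare them with the top-view estimate.

```bash
python3 - <<'E'
from h import *
C=cam("wrist"); a=np.radians(18); x=np.array([np.cos(a),np.sin(a)]); y=np.array([-x[1],x[0]])
c=np.array([660,93.5])
P=plane(C,[(244,165),(307,165)],.01)*1000
print(P,(P-c)@x,(P-c)@y,np.degrees(np.arctan2(*(P[0]-P[1])[::-1]))-90)
E
```

```text
[[682.0499728  135.17899789]
 [701.26857911  75.61316276]] [33.85028897 33.72141439] [ 32.82526622 -29.76408539] 17.882025313898666
```

```bash
python3 -m crank '[[[0.13,-0.08,0],0],[[0,0,1],0],[[0,0,1],0],[[0,0,1],0],[[0,0,0.8],0],[[0,0,0.3],0],[[0,0,0.2],0],[[0,0,0.07],0],[[0,0,0],0],[[0,0,0],0]]'
```

```text
time: 8.3
ee_pos: [0.6613, 0.0964, 0.0261]
eef_rot: [0.988, 0.156, 0.0, 0.0]
ft_force: [-0.4, 0.2, -2.0]
width: 0.0359
grip_force: 20.0
```

```bash
python3 -m crank '[[[0,0,0.04],0],[[0,0,0.03],0],[[0,0,0],0],[[0,0,0],0]]'; python3 -c "
from h import *
print(np.mean([sensors.read_state()['ft_force'] for i in range(3)],0))"
```

```text
time: 8.8
ee_pos: [0.6613, 0.0964, 0.0247]
eef_rot: [0.988, 0.156, 0.0, 0.0]
ft_force: [-3.4, -0.6, 7.0]
width: 0.0356
grip_force: 20.0
[-3.35765595 -0.63979212  6.97171077]
```

Contact at 7 N, so the pot is on the floor. I'll release and rise.

```bash
python3 -m crank '[[[0,0,0],0],[[0,0,0],0],[[0,0,0],0]]' 0.65 && python3 -m crank '[[[0,0,-0.5],0],[[0,0,-1],0],[[0,0,-1],0],[[0,0,-1],0],[[0,0,-1],0],[[0,0,-1],0],[[0,0,-0.5],0]]' 1
python3 -c "
from h import *
plan(482,-109.5,200,-8)"
```

```text
time: 9.18
ee_pos: [0.6609, 0.0963, 0.0232]
eef_rot: [0.988, 0.156, -0.0, 0.0]
ft_force: [0.7, 0.2, 0.2]
width: 0.0544
grip_force: 0.0
time: 10.05
ee_pos: [0.6615, 0.0967, 0.2062]
eef_rot: [0.988, 0.156, 0.002, 0.0]
ft_force: [-0.6, 0.7, -0.3]
width: 0.0867
grip_force: 0.0
t 10.05 pos [661.5  96.7 206.2] head 18.0 tilt [0.003 0.   ] j7 -1.62
turn 3.25 shift pre-turn [-7.82  4.69  0.18] post-turn [-4.97  7.64  0.18]
```

```bash
python3 -m crank '[[[0,0,0],0.81],[[0,0,0],0.81],[[0,0,0],0.81],[[0,0,0],0.82]]' && python3 -m crank '[[[-0.62,0.95,0],0],[[-0.62,0.95,0],0],[[-0.62,0.95,0],0],[[-0.62,0.95,0],0],[[-0.62,0.95,0],0],[[-0.62,0.95,0],0],[[-0.62,0.95,0],0],[[-0.62,0.95,0.2],0],[[0,0,0],0],[[0,0,0],0],[[0,0,0],0]]'
python3 look.py w3 .08 482 -109.5 -8 27 lid | grep -v "\] \["
for t in 55 65; do python3 ang.py w3 278 200 $t .08; done
```

```text
time: 10.55
ee_pos: [0.6607, 0.0963, 0.2031]
eef_rot: [0.997, -0.072, -0.0, 0.0]
ft_force: [0.4, 0.3, -0.2]
width: 0.0869
grip_force: 0.0
time: 11.92
ee_pos: [0.4824, -0.1077, 0.1975]
eef_rot: [0.998, -0.069, 0.0, -0.0]
ft_force: [0.3, -0.1, 1.3]
width: 0.087
grip_force: 0.0
expected px [[279.97035894 207.50599116]]
t 11.97 pos [ 482.4 -107.8  197.4] head -7.9 tilt [0. 0.] j7 -1.61
turn 0.01 shift pre-turn [-0.01  0.06  5.68] post-turn [-0.01  0.06  5.68]
[281. 205.] [ 483.6 -111.3   52.1   51.6   82.1] [ 483.3 -111.1   59.8   60.3]
[31 32 35]
[281. 205.] [ 483.1 -111.    52.9   52.6   82.1] [ 483.3 -111.1   60.5   60.7]
[31 32 35]
```

View pics/w3.png

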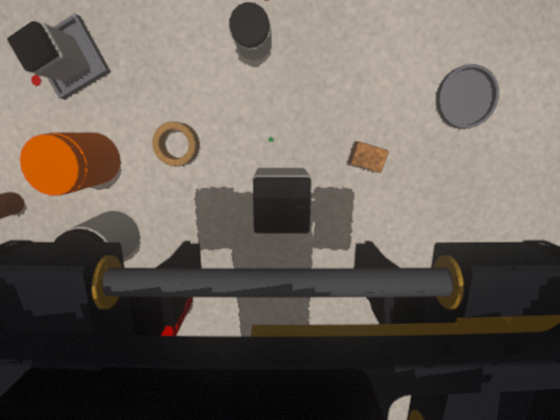

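The large square lid is at (281,205), centred and aligned. The small square pot stands in its tray at top left.

```bash
python3 -m crank '[[[0,0.1,1],0],[[0,0,1],0],[[0,0,1],0],[[0,0,1],0],[[0,0,1],0],[[0,0,0.4],0],[[0,0,0.28],0],[[0,0,0],0]]' 1 && python3 -m crank '[[[0,0,0],0],[[0,0,0],0],[[0,0,0],0],[[0,0,0],0],[[0,0,0],0]]' 0 35 && python3 -m crank '[[[0,0,-0.5],0],[[0,0,-1],0],[[0,0,-1],0],[[0,0,-1],0],[[0,0,-1],0],[[0,0,0],0]]' 
python3 -c "
from h import *
plan(545,321,160,-20)"
```

```text
time: 12.98
ee_pos: [0.4817, -0.1116, 0.0272]
eef_rot: [0.998, -0.07, 0.0, 0.0]
ft_force: [-0.1, -0.0, 0.5]
width: 0.0871
grip_force: 0.0
time: 13.6
ee_pos: [0.4815, -0.1117, 0.0271]
eef_rot: [0.998, -0.07, 0.0, 0.0]
ft_force: [-0.3, 0.4, 2.9]
width: 0.0558
grip_force: 35.0
time: 14.35
ee_pos: [0.4827, -0.1118, 0.1646]
eef_rot: [0.998, -0.07, 0.002, 0.0]
ft_force: [0.3, 0.7, -2.0]
width: 0.056
grip_force: 35.0
t 14.35 pos [ 482.7 -111.8  164.6] head -8.0 tilt [ 0.004 -0.001] j7 -1.61
turn 1.5 shift pre-turn [  0.05 -14.58   0.14] post-turn [ -2.99 -14.27   0.14]
```

```bash
python3 -m crank '[[[0,0,0],-0.98],[[0,0,0],-0.98],[[0,0,0],-0.98],[[0,0,0],-0.98],[[0,0,0],-0.98],[[0,0,0],-0.98],[[0,0,0],-0.98],[[0,0,0],-0.98],[[0,0,0],-0.98],[[0,0,0],-0.93]]' && python3 -m crank '[[[0.95,-0.2,0],0],[[0.95,-0.2,0],0],[[0.95,-0.2,0],0],[[0.95,-0.2,0],0],[[0.95,-0.2,0],0],[[0.95,-0.2,0],0],[[0.95,-0.2,0],0],[[0.95,-0.2,0],0],[[0.95,-0.2,0],0],[[0.95,-0.2,0],0],[[0.95,-0.2,0],0],[[0.95,-0.2,0],0]]' && python3 -m crank '[[[0.95,-0.2,0],0],[[0.95,-0.2,0],0],[[0.95,-0.2,0],0],[[0,0,0],0],[[0,0,0],0],[[0,0,0],0]]'
python3 look.py w4 .01 545 321 70 30 tray | grep -v "\] \["
```

```text
time: 15.6
ee_pos: [0.4806, -0.1115, 0.1608]
eef_rot: [0.818, 0.575, -0.001, -0.001]
ft_force: [0.3, -0.5, -1.7]
width: 0.0559
grip_force: 35.0
time: 17.1
ee_pos: [0.5301, 0.2349, 0.1607]
eef_rot: [0.819, 0.574, -0.001, -0.0]
ft_force: [0.7, 0.4, -1.2]
width: 0.0555
grip_force: 35.0
time: 17.85
ee_pos: [0.5432, 0.3195, 0.1615]
eef_rot: [0.82, 0.573, -0.0, 0.0]
ft_force: [-0.7, -0.7, -2.1]
width: 0.0561
grip_force: 35.0
expected px [[279.7214782  199.01728308]]
t 17.9 pos [543.3 319.7 161.8] head 69.9 tilt [ 0.    -0.001] j7 -1.15
turn -0.01 shift pre-turn [0.06 0.04 4.39] post-turn [0.06 0.04 4.39]
```

View pics/w4.png

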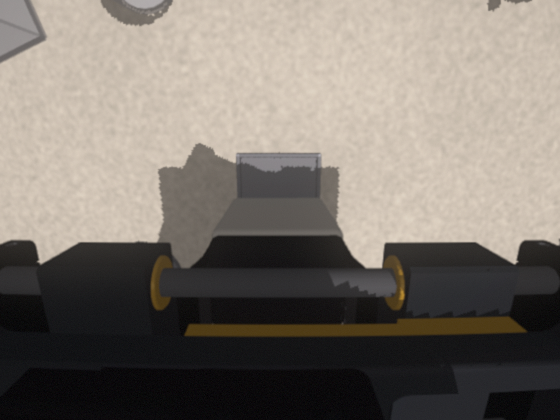

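The tray's far corners are at (236,153) and (320,153), square to the tool.

```bash
python3 - <<'E'
from h import *
C=cam("wrist"); s=sensors.read_state(); M=R.from_quat(s["eef_rot"]).as_matrix()
P=plane(C,[(236,153),(320,153)],.01)
print((np.c_[P,[.01,.01]]-s["ee_pos"])@M*1000)
E
```

```text
[[ 49.26230455 -42.7265343  151.70893583]
 [ 49.23193087  41.38620727 151.73441179]]
```

```bash
python3 -m crank '[[[0.1,0,0],0],[[0,0,1],0],[[0,0,1],0],[[0,0,1],0],[[0,0,0.8],0],[[0,0,0.3],0],[[0,0,0.15],0],[[0,0,0.07],0],[[0,0,0],0],[[0,0,0],0]]';  python3 -m crank '[[[0,0,0.03],0],[[0,0,0],0],[[0,0,0],0]]'
```

```text
time: 19.15
ee_pos: [0.5444, 0.3238, 0.0329]
eef_rot: [0.819, 0.574, 0.0, 0.0]
ft_force: [-0.2, 0.0, -2.1]
width: 0.0556
grip_force: 35.0
time: 19.52
ee_pos: [0.5441, 0.3236, 0.0314]
eef_rot: [0.819, 0.574, -0.0, 0.0]
ft_force: [-0.0, 1.0, -1.5]
width: 0.0556
grip_force: 35.0
```

```bash
python3 -m crank '[[[0,0,0.03],0],[[0,0,0],0],[[0,0,0],0]]';  python3 -m crank '[[[0,0,0.03],0],[[0,0,0],0],[[0,0,0],0]]'
```

```text
time: 19.9
ee_pos: [0.5441, 0.3236, 0.0305]
eef_rot: [0.819, 0.574, -0.0, 0.0]
ft_force: [-0.5, -0.2, -1.6]
width: 0.0558
grip_force: 35.0
time: 20.27
ee_pos: [0.5442, 0.3237, 0.0302]
eef_rot: [0.819, 0.574, 0.0, 0.0]
ft_force: [-2.7, -2.5, 5.7]
width: 0.0559
grip_force: 35.0
```

```bash
python3 -m crank '[[[0,0,0],0],[[0,0,0],0],[[0,0,0],0]]' 0.82 && python3 -m crank '[[[0,0,-0.5],0],[[0,0,-1],0],[[0,0,-1],0],[[0,0,-1],0],[[0,0,-1],0],[[0,0,-1],0],[[0,0,-0.2],0]]' 1 && python3 -m crank '[[[0,0,0],1],[[0,0,0],1],[[0,0,0],1],[[0,0,0],1],[[0,0,0],1],[[0,0,0],1],[[0,0,0],1]]'
python3 -c "
from h import *
plan(458,94.5,200,14)"
```

```text
time: 20.65
ee_pos: [0.5441, 0.3237, 0.0295]
eef_rot: [0.819, 0.574, 0.0, 0.0]
ft_force: [0.1, -0.9, 0.6]
width: 0.0704
grip_force: 0.0
time: 21.52
ee_pos: [0.5448, 0.3245, 0.2039]
eef_rot: [0.819, 0.574, 0.002, 0.0]
ft_force: [0.0, 0.2, -0.0]
width: 0.0872
grip_force: 0.0
time: 22.4
ee_pos: [0.5438, 0.3235, 0.2002]
eef_rot: [0.993, 0.12, -0.0, 0.0]
ft_force: [0.5, 0.2, 0.3]
width: 0.0869
grip_force: 0.0
t 22.4 pos [543.8 323.5 200.2] head 13.7 tilt [-0.001 -0.   ] j7 -2.08
turn -0.03 shift pre-turn [-4.59  6.74  0.01] post-turn [-4.62  6.71  0.01]
```

```bash
python3 -m crank '[[[-0.57,0.84,0],0],[[-0.57,0.84,0],0],[[-0.57,0.84,0],0],[[-0.57,0.84,0],0],[[-0.57,0.84,0],0],[[-0.57,0.84,0],0],[[-0.57,0.84,0],0],[[-0.57,0.84,0],0],[[0,0,0],0],[[0,0,0],0],[[0,0,0],0]]'
python3 look.py w5 .08 458 94.5 14 27 lid | grep -v "\] \["
for t in 55 65; do python3 ang.py w5 278 200 $t .08; done
```

```text
time: 23.78
ee_pos: [0.4602, 0.096, 0.2005]
eef_rot: [0.992, 0.123, -0.0, -0.0]
ft_force: [0.3, 0.2, 0.2]
width: 0.0873
grip_force: 0.0
expected px [[279.40289783 209.37383335]]
t 23.82 pos [460.1  95.9 200.5] head 14.1 tilt [-0.  0.] j7 -1.63
turn 0.01 shift pre-turn [-0.08  0.03  5.78] post-turn [-0.08  0.03  5.78]
[275. 207.] [458.3  97.8  55.3  54.9  14.1] [458.5  98.1  54.5  55.3]
[33 36 38]
[276. 207.] [458.2  98.3  55.3  55.5  58.9] [458.5  98.2  55.4  55.8]
[33 36 38]
```

View pics/w5.png

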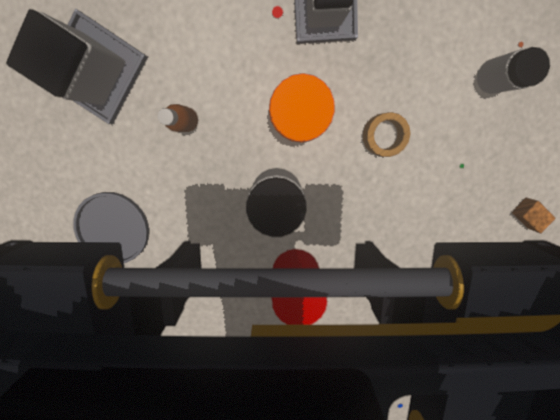

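The large round black lid is at (276,207). Orange (302,107) and red (299,290) are clear of the finger line, and the large square pot stands in its tray at top left.

```bash
python3 -m crank '[[[-0.03,-0.08,1],0],[[0,0,1],0],[[0,0,1],0],[[0,0,1],0],[[0,0,1],0],[[0,0,0.5],0],[[0,0,0.28],0],[[0,0,0],0]]' 1 && python3 -m crank '[[[0,0,0],0],[[0,0,0],0],[[0,0,0],0],[[0,0,0],0],[[0,0,0],0]]' 0 35 && python3 -m crank '[[[0,0,-0.5],0],[[0,0,-1],0],[[0,0,-1],0],[[0,0,-1],0],[[0,0,-1],0],[[0,0,0],0]]' 
python3 -c "
from h import *
plan(367,280.5,160,14)"
```

```text
time: 24.82
ee_pos: [0.4588, 0.0972, 0.0274]
eef_rot: [0.993, 0.122, 0.0, -0.0]
ft_force: [0.1, -0.0, -0.3]
width: 0.0869
grip_force: 0.0
time: 25.45
ee_pos: [0.4588, 0.097, 0.0275]
eef_rot: [0.993, 0.122, 0.0, 0.0]
ft_force: [-1.0, -0.1, 4.1]
width: 0.0593
grip_force: 35.0
time: 26.2
ee_pos: [0.4598, 0.0974, 0.1645]
eef_rot: [0.993, 0.122, 0.002, 0.0]
ft_force: [0.1, 0.2, -3.7]
width: 0.0596
grip_force: 35.0
t 26.2 pos [459.8  97.4 164.5] head 14.0 tilt [0.004 0.   ] j7 -1.65
turn 0.0 shift pre-turn [-1.52 -6.67  0.14] post-turn [-1.52 -6.67  0.14]
```

```bash
python3 -m crank '[[[-0.19,-0.83,0],0],[[-0.19,-0.83,0],0],[[-0.19,-0.83,0],0],[[-0.19,-0.83,0],0],[[-0.19,-0.83,0],0],[[-0.19,-0.83,0],0],[[-0.19,-0.83,0],0],[[-0.19,-0.83,0],0],[[0,0,0],0],[[0,0,0],0],[[0,0,0],0]]'
python3 look.py w6 .01 367 280.5 14 30 tray | grep -v "\] \["
```

```text
time: 27.58
ee_pos: [0.3665, 0.2784, 0.1617]
eef_rot: [0.993, 0.121, -0.0, 0.0]
ft_force: [0.1, 0.3, -3.2]
width: 0.0593
grip_force: 35.0
expected px [[276.36517579 198.66801185]]
t 27.62 pos [366.5 278.5 161.9] head 13.9 tilt [-0.    -0.001] j7 -2.1
turn -0.01 shift pre-turn [ 0.03 -0.06  4.4 ] post-turn [ 0.03 -0.06  4.4 ]
```

View pics/w6.png

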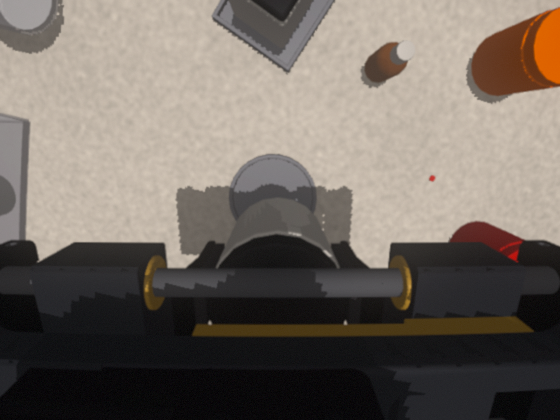

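The tray's rim has its top at (273,154), its left at (229,195) and its right at (317,195).

```bash
python3 - <<'E'
from h import *
C=cam("wrist"); s=sensors.read_state(); M=R.from_quat(s["eef_rot"]).as_matrix()
P=plane(C,[(273,154),(229,195),(317,195)],.01)
print((np.c_[P,[.01]*3]-s["ee_pos"])@M*1000)
E
```

```text
[[ 46.87113337  -5.33557133 151.89731327]
 [  5.04041695 -51.083258   151.89257372]
 [  4.98938996  40.07970088 151.93205966]]
```

```bash
python3 -m crank '[[[0.03,-0.13,0],0],[[0,0,1],0],[[0,0,1],0],[[0,0,1],0],[[0,0,0.8],0],[[0,0,0.3],0],[[0,0,0.15],0],[[0,0,0.1],0],[[0,0,0],0],[[0,0,0],0]]';  python3 -m crank '[[[0,0,0.03],0],[[0,0,0],0],[[0,0,0],0]]'
```

```text
time: 28.88
ee_pos: [0.3665, 0.2834, 0.0322]
eef_rot: [0.993, 0.122, 0.0, -0.0]
ft_force: [0.5, -0.5, -3.4]
width: 0.059
grip_force: 35.0
time: 29.25
ee_pos: [0.3662, 0.2833, 0.0309]
eef_rot: [0.993, 0.122, 0.0, 0.0]
ft_force: [0.1, 0.1, -3.9]
width: 0.0596
grip_force: 35.0
```

```bash
python3 -m crank '[[[0,0,0.03],0],[[0,0,0],0],[[0,0,0],0]]';  python3 -m crank '[[[0,0,0.02],0],[[0,0,0],0],[[0,0,0],0]]'
```

```text
time: 29.62
ee_pos: [0.3662, 0.2834, 0.0305]
eef_rot: [0.993, 0.122, 0.0, 0.0]
ft_force: [-2.1, -3.3, 6.7]
width: 0.0593
grip_force: 35.0
time: 30.0
ee_pos: [0.3663, 0.2834, 0.0305]
eef_rot: [0.993, 0.122, 0.0, 0.0]
ft_force: [-6.1, -4.9, 16.7]
width: 0.0598
grip_force: 35.0
```

```bash
python3 -m crank '[[[0,0,-0.03],0],[[0,0,0],0]]' && python3 -m crank '[[[0,0,0],0],[[0,0,0],0],[[0,0,0],0]]' 0.84 && python3 -m crank '[[[0,0,-0.5],0],[[0,0,-1],0],[[0,0,-1],0],[[0,0,-1],0],[[0,0,-1],0],[[0,0,-1],0],[[0,0,-0.2],0]]' 1 
python3 -c "
from h import *
plan(642.5,-103,190,14)"
```

```text
time: 30.25
ee_pos: [0.3663, 0.2834, 0.0305]
eef_rot: [0.993, 0.122, 0.0, 0.0]
ft_force: [-2.5, -1.8, 3.9]
width: 0.0594
grip_force: 35.0
time: 30.62
ee_pos: [0.3662, 0.2834, 0.0302]
eef_rot: [0.993, 0.122, 0.0, -0.0]
ft_force: [-0.4, -0.2, 0.3]
width: 0.0721
grip_force: 0.0
time: 31.5
ee_pos: [0.3668, 0.2841, 0.2039]
eef_rot: [0.993, 0.122, 0.002, -0.001]
ft_force: [-0.5, 0.2, 0.2]
width: 0.0871
grip_force: 0.0
t 31.5 pos [366.8 284.1 203.9] head 14.0 tilt [0.004 0.002] j7 -2.09
turn 0.0 shift pre-turn [ 5.79 14.74  0.47] post-turn [ 5.79 14.74  0.47]
```

```bash
python3 -m crank '[[[0.36,0.92,0],0],[[0.36,0.92,0],0],[[0.36,0.92,0],0],[[0.36,0.92,0],0],[[0.36,0.92,0],0],[[0.36,0.92,0],0],[[0.36,0.92,0],0],[[0.36,0.92,0],0],[[0.36,0.92,0],0],[[0.36,0.92,0],0],[[0.36,0.92,0],0],[[0.36,0.92,0],0]]' && python3 -m crank '[[[0.36,0.92,0],0],[[0.36,0.92,0],0],[[0.36,0.92,0],0],[[0.36,0.92,0],0],[[0,0,0],0],[[0,0,0],0],[[0,0,0],0]]' 
python3 look.py w7 .06 642.5 -103 14 21 lid | grep -v "\] \["
for t in 55 65; do python3 ang.py w7 278 200 $t .06; done
```

```text
time: 33.0
ee_pos: [0.5721, -0.0074, 0.2008]
eef_rot: [0.993, 0.122, -0.0, -0.0]
ft_force: [0.5, -0.6, 0.6]
width: 0.0874
grip_force: 0.0
time: 33.88
ee_pos: [0.6403, -0.1021, 0.2014]
eef_rot: [0.992, 0.123, -0.0, -0.0]
ft_force: [0.0, -0.5, 0.5]
width: 0.0871
grip_force: 0.0
expected px [[279.75772574 200.1316644 ]]
t 33.92 pos [ 640.4 -102.3  201.4] head 14.1 tilt [0. 0.] j7 -1.32
turn 0.01 shift pre-turn [0.06 0.04 6.01] post-turn [0.06 0.04 6.01]
[282. 196.] [ 646.9 -103.9   32.7   33.1   14.1] [ 646.8 -104.1   32.7   33.2]
[34 38 40]
[282. 196.] [ 646.4 -104.1   33.7   33.2   14.1] [ 646.7 -104.1   33.5   33.9]
[34 38 40]
```

View pics/w7.png

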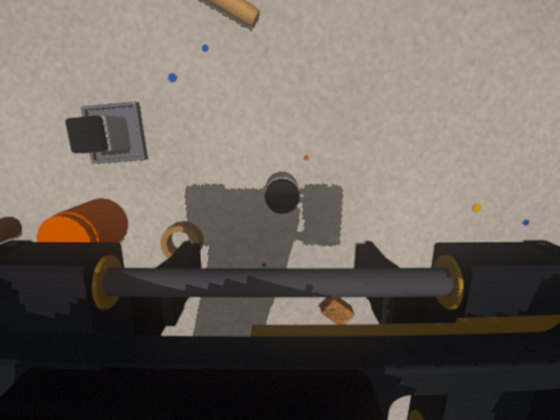

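The small round lid is at (282,196), so I'll shift about 5 mm forward and 3 mm sideways.

```bash
python3 -m crank '[[[0.17,0.1,0.9],0],[[0,0,1],0],[[0,0,1],0],[[0,0,1],0],[[0,0,1],0],[[0,0,0.7],0],[[0,0,0.4],0],[[0,0,0],0]]' 1 && python3 -m crank '[[[0,0,0],0],[[0,0,0],0],[[0,0,0],0],[[0,0,0],0],[[0,0,0],0],[[0,0,0],0]]' 0 20 && python3 -m crank '[[[0,0,-0.5],0],[[0,0,-1],0],[[0,0,-1],0],[[0,0,-1],0],[[0,0,-1],0],[[0,0,0],0]]' 
python3 -c "
from h import *
plan(561,-328.5,160,14)"
```

```text
time: 34.92
ee_pos: [0.6461, -0.1049, 0.0209]
eef_rot: [0.993, 0.122, -0.0, -0.0]
ft_force: [-0.4, 0.8, -0.2]
width: 0.087
grip_force: 0.0
time: 35.67
ee_pos: [0.6464, -0.1051, 0.0213]
eef_rot: [0.993, 0.122, 0.0, 0.0]
ft_force: [-0.8, -0.2, 0.3]
width: 0.0373
grip_force: 20.0
time: 36.42
ee_pos: [0.6479, -0.1051, 0.16]
eef_rot: [0.993, 0.122, 0.003, 0.001]
ft_force: [0.7, -0.2, -1.3]
width: 0.0373
grip_force: 20.0
t 36.42 pos [ 647.9 -105.1  160. ] head 14.0 tilt [ 0.005 -0.001] j7 -1.32
turn -0.0 shift pre-turn [-4.61  6.52 -0.01] post-turn [-4.61  6.52 -0.01]
```

```bash
python3 -m crank '[[[-0.57,0.81,0],0],[[-0.57,0.81,0],0],[[-0.57,0.81,0],0],[[-0.57,0.81,0],0],[[-0.57,0.81,0],0],[[-0.57,0.81,0],0],[[-0.57,0.81,0],0],[[-0.57,0.81,0],0],[[0,0,0],0],[[0,0,0],0],[[0,0,0],0]]'
python3 look.py w8 .01 561 -328.5 14 24.5 tray | grep -v "\] \["
```

```text
time: 37.8
ee_pos: [0.5611, -0.3254, 0.1561]
eef_rot: [0.992, 0.123, 0.0, -0.0]
ft_force: [-0.1, -0.1, -0.6]
width: 0.0371
grip_force: 20.0
expected px [[281.3209063  201.79179027]]
t 37.85 pos [ 561.1 -325.6  156.2] head 14.1 tilt [0. 0.] j7 -0.93
turn 0.01 shift pre-turn [-0.03  0.1   4.39] post-turn [-0.03  0.1   4.39]
```

View pics/w8.png

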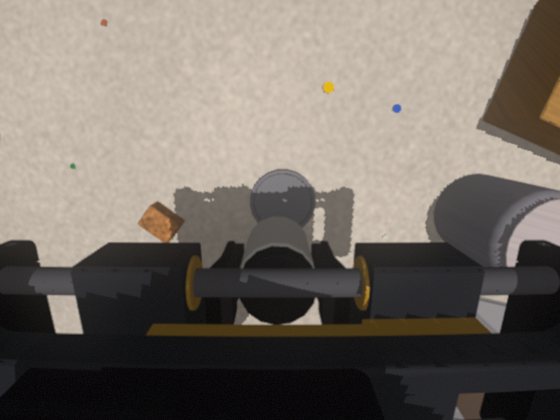

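The tray's rim spans columns 249 to 316 with its top at row 169, which matches the prediction. The grey can on the right is about 150 mm away, clear of the gripper body.

```bash
python3 -m crank '[[[-0.01,0.12,0],0],[[0,0,1],0],[[0,0,1],0],[[0,0,1],0],[[0,0,0.8],0],[[0,0,0.3],0],[[0,0,0.15],0],[[0,0,0.11],0],[[0,0,0],0],[[0,0,0],0]]';  python3 -m crank '[[[0,0,0.03],0],[[0,0,0],0],[[0,0,0],0]]'
```

```text
time: 39.1
ee_pos: [0.5615, -0.3305, 0.0261]
eef_rot: [0.993, 0.122, 0.0, 0.0]
ft_force: [0.6, 0.3, -0.8]
width: 0.0374
grip_force: 20.0
time: 39.48
ee_pos: [0.5612, -0.3303, 0.0246]
eef_rot: [0.993, 0.122, 0.0, 0.0]
ft_force: [0.8, 0.5, -1.2]
width: 0.0376
grip_force: 20.0
```

```bash
python3 -m crank '[[[0,0,0.02],0],[[0,0,0],0],[[0,0,0],0]]';  python3 -m crank '[[[0,0,0.01],0],[[0,0,0],0],[[0,0,0],0]]'
```

```text
time: 39.85
ee_pos: [0.5613, -0.3304, 0.0243]
eef_rot: [0.993, 0.122, 0.0, 0.0]
ft_force: [-1.0, 1.4, 3.7]
width: 0.0378
grip_force: 20.0
time: 40.22
ee_pos: [0.5613, -0.3304, 0.0242]
eef_rot: [0.993, 0.122, 0.0, 0.0]
ft_force: [-1.8, 0.6, 5.6]
width: 0.0374
grip_force: 20.0
```

```bash
python3 -m crank '[[[0,0,0],0],[[0,0,0],0],[[0,0,0],0]]' 0.65 && python3 -m crank '[[[0,0,-0.5],0],[[0,0,-1],0],[[0,0,-1],0],[[0,0,-1],0],[[0,0,-1],0],[[0,0,-1],0],[[0,0,-1],0]]' && python3 -m crank '[[[-0.95,0,0],0],[[-0.95,0,0],0],[[-0.95,0,0],0],[[-0.95,0,0],0],[[0,0,0],0],[[0,0,0],0]]'
python3 - <<'E'
from h import *
T=vision.camera("top");S=vision.camera("scene")
a=cv2.resize(T[120:310,120:440,::-1],(800,475));cv2.imwrite("pics/ftop.png",a)
cv2.imwrite("pics/fscene.png",cv2.resize(S[80:390,100:480,::-1],None,fx=1.9,fy=1.9))
E
```

```text
time: 40.6
ee_pos: [0.5612, -0.3303, 0.0235]
eef_rot: [0.993, 0.122, -0.0, -0.0]
ft_force: [1.1, -0.8, -0.5]
width: 0.0549
grip_force: 0.0
time: 41.48
ee_pos: [0.5612, -0.3303, 0.221]
eef_rot: [0.993, 0.122, 0.001, 0.0]
ft_force: [0.3, -0.5, -0.2]
width: 0.0565
grip_force: 0.0
time: 42.22
ee_pos: [0.4513, -0.3576, 0.2195]
eef_rot: [0.993, 0.122, 0.001, 0.0]
ft_force: [1.0, 0.0, 0.8]
width: 0.0563
grip_force: 0.0
```

View pics/ftop.png

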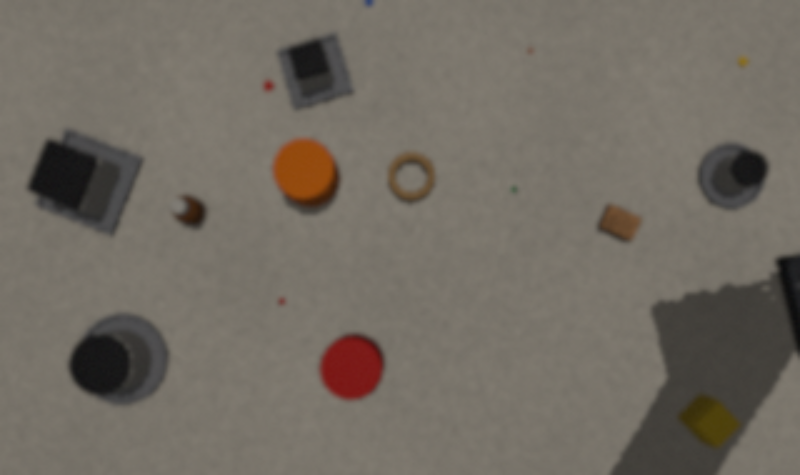

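View pics/fscene.png

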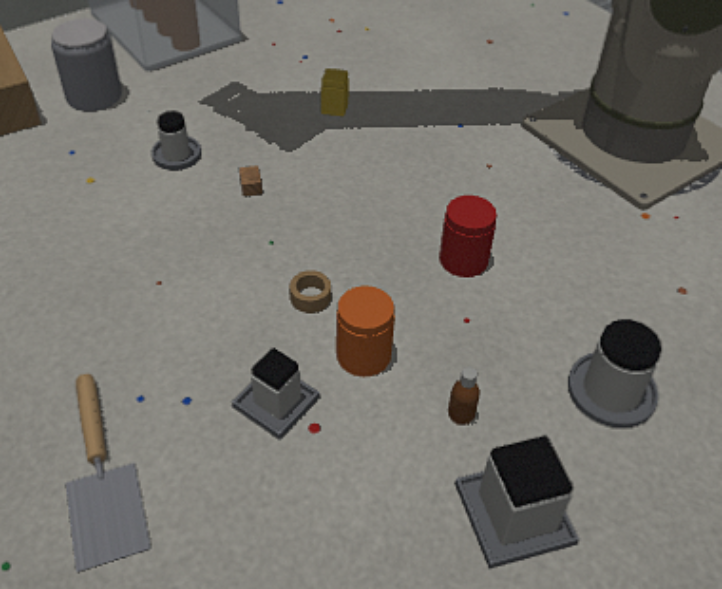

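The final views show all four pots upright and square in their trays. Each touched down 3 mm above its grasp height, which matches the floor thickness, and the bottle, tape and look-alikes have not moved.

```bash
python3 -c "
from bench import r
print(r.close_job())"
```

```text
the job is handed in; nothing more can be done
None
```

All four black-lidded pots stand upright in their matching trays, with the bystanders and look-alikes left where they were, and the job was handed in at about 42 s of the 104 s limit.

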